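# Free the tight locating block from the bracket jig

## Task

Change over the bracket jig: turn the black wing knob until its red retaining finger points along the painted yellow release mark, then take the blue lug of the tightly held locating block and rock the block side to side, a few degrees towards one yellow cheek and then the other, several times, working it up until it comes free. Do not drag it straight out: the jig plate is only dropped over its bench dowels and must stay down on its board. Finish while still holding the block in the gripper, upright and still over its pocket, its underside 1 to 3 cm above the tops of the yellow cheeks and touching nothing, with the bracket, wooden block and screwdriver left where they lie.

Things in the scene. Friction and masses are not known exactly. Their poses are not given: they have to be found in the camera images.
- jig: Steel jig plate 240 (x) x 170 (y) x 8 mm with all its fittings, about 2.1 kg without the block, only dropped over two dowels of a fixed wooden board (290 x 205 x 15 mm): it can rise but neither shift nor tip, and must stay down. Origin: centre of the plate's underside, 15 mm above the bench; axes as pocket. Fittings beside the knob and pocket are under 30 mm high.
- pocket (a point): Centre of the pocket floor on the plate, under the seated block. z up; y from cheek to cheek (rock the block this way); x from knob to block. Two yellow cheeks, inner faces 33 mm from the centre along y, 14 mm thick, tops 26 mm above this point; two dark bars, inner faces 23.5 mm off along x (1.5 mm clear of the block), 22 mm high.
- plunger_l: Steel nose, 5 mm radius, of the spring plunger in the +y cheek, 16 mm above the pocket floor; origin at the nose's centre. It presses about 27 N on the middle of the block's end face, so that friction (about 16 N an end) holds the block. A straight pull has to beat both ends at once, more than the plate's weight: the plate comes up with it.
- plunger_r: The same in the -y cheek. Rocked so that one end rises while the other stays or sinks a little, the block's two frictions oppose each other, and it works up with little pull, a few mm each rock. The plungers let go when the underside is about 20 mm above the pocket floor.
- retainer (a joint): Angle of the wing knob and its retaining finger, rad: 0 = finger pointing along +x of the pocket frame, over the block's shoulder; grows counter-clockwise seen from above (towards the pocket's +y). Range -0.5 to 1.9; starts between -0.1 and 0.35; friction about 0.06 N m, stays where it is left. On the release mark it reads 1.2.
- retainer_grip (a point): On the knob's turning axis, at TCP height for gripping, 80 mm from the block along the pocket's -x. Black wing 44 x 12 mm, from 22 mm below this point to 6 mm above; its length (this frame's x) lies along the finger: grip across y. The finger, below the wing, is a red bar 14 mm wide reaching 68 mm from the axis, 2.5 mm above the block's shoulder.
- release_mark (a point): Point on the painted yellow release line on the plate, 76 mm from the knob's axis; the line runs radially from the axis, and the finger points along it when released (retainer 1.2). Plate height.
- locating_block: The block, 0.28 to 0.46 kg, origin at the centre of its underside, axes as pocket at the start, when it sits on the pocket floor. Aluminium foot 44 (x) x 56 (y) x 30 mm high; on its centre a blue upright lug 24 (x) x 30 (y) mm, from 30 to 80 mm above the origin: grip it across y. A small steel pin 10 mm high stands on the foot at x +16.5, y +18 mm.
- lug (a point): Grip point inside the blue lug, on the block's z axis 64 mm above its origin; axes of the block. TCP height for gripping.
- bracket: Loose folded steel channel 95 x 40 x 25 mm beside the board, origin under its centre. Leave alone.
- wood_block: Loose dark wooden hand block 85 x 42 x 44 mm with blue felt under it, beside the board, origin under its centre. Leave alone.
- screwdriver: Loose screwdriver lying on the bench on the robot's side of the board. Leave alone.

How it is judged:
By the outcome, as a careful person would: the job done as asked, in the order asked, and still so for the second after the job is handed in, while the arm keeps its last pose, push and grip.
It also fails if it takes over 51 s, if anything falls off the work surface, if the arm or the gripper's body presses on something with over 40 N, if the wrist force passes 120 N, or if a joint passes its speed limit or range.

## Robot

A 6-joint arm with a two-finger parallel gripper is mounted at the origin on the work surface. World frame = base frame: x ahead of the robot, y to its left, z up, the work surface at z = 0. Lengths are in m, angles in rad, forces in N, time in s.
With the tool pointing down it reaches from about 0.3 to 0.775 m from the base axis. Payload 14.6 kg.
Tool frame: the origin (TCP) lies between the finger pads, 19 mm behind the fingertips; this is the grasp point; z points along the fingers, y is the line along which they close (so a half turn about z gives the same grasp; the last joint's range is limited). The gripper opens to 94 mm and grips with 3 to 60 N. Pads are 16 mm wide; open, the fingers measure 119 mm over their backs; the gripper's body (75 mm by 177 mm) begins 78 mm behind the grasp point.
Start: joints at [1.218, 0.3, 1.521, -0, 1.321, -0.067], TCP at [0.155, 0.528, 0.224] pointing down, gripper open.
Joint ranges: [-3.03, 3.03], [-0.79, 2.21], [0.23, 2.52], [-1.04, 4.18], [0, 3.07], [-2.55, 2.55]. Speed limits (rad/s): [2.22, 2.22, 2.57, 3.14, 3.14, 3.14].

## Interface

Orientations are given as [roll, pitch, yaw] about the fixed x, y, z axes, in that order (R = Rz(yaw) Ry(pitch) Rx(roll)).
In Python, from station import ctrl gives the robot as it stands. The module is installed in compiled form; this text tells all that it offers.
- The arm moves only by the tool move_arm, never from a script. Its argument "targets" is a list of rows, each a list of 7 numbers: the opening, from -1 (shut) to 1 (fully open), then the shift along the tool's x, y, z in units of 50 mm (1.0 is 50 mm), then the turn, a rotation vector about the tool's x, y, z in rad. A call has 1 to 12 rows; each row is the pose to reach, as a shift and turn from the pose commanded when the call began, along the tool's axes at that moment; what a row does not reach only later rows make up. A row lasts 1/10 s, in which the tool goes at most 50 mm and 8.59 degrees, less where a joint would pass 70% of its speed; a pose out of reach is approached as far as the arm can. A call with a gripper value outside its range is refused whole. The fingers move at their own pace and stop on an object; "grip_force" is the grip in N (left out, the last holds). Time passes only in rows, so rows that repeat a pose let the fingers close. It gives the time, the measured TCP pose, the force, the opening and the grip force at its end, in the units of the state.
- ctrl.get_obs(): the state, without advancing time (a new reading comes with each control period).
- ctrl.camera(name): name is "scene" or "top" or "wrist"; returns (picture, depth): 400x640x3 uint8, red, green, blue; 400x640 float32, m along the optical axis (not along the pixel's ray), 0 where there is no reading.
- ctrl.camera_params(name): a dict with "intrinsics" (3x3 intrinsics, pixels), "k1" (the pictures are not rectified: a ray, as slopes to the right and down, at radius r is drawn at 1 + k1 r^2 times it, then the intrinsics apply), "rvec" (rotation vector, rad) and "tvec" (3), from world to camera coordinates, as OpenCV has them; the wrist camera has in their place "T_tool_cam" (4x4, takes a point from camera to tool coordinates, whose origin is the TCP and whose axes are the flange's). Camera axes: x right, y down, z forward; pixel columns grow to the right and rows downward; lengths in m; the calibration is good to about 2 mm. A picture is of the moment at which its call begins: read the wrist's pose just before it. camera_params takes no time and is no camera call.
- ctrl.hand_in(): hands the job in; it is judged then, once.
Trained networks look in the newest picture that a camera, given by its name, has taken for a name from the list of things; names that differ only in an ending like _2 or _b are one class to them, and where a whole thing is asked for, a point or a joint stands for the part that bears it (a point fixed in the world has none). Each returns a list of dicts, best first, with "score" (0 to 1); they miss things now and then, are a little off and sometimes report something else, mostly with a low value. They report only what shows in the picture. A call takes as long as a camera call.
- ctrl.cut_out(camera, target): "region" (400x640 bool, what is visible of it) and "point" ([column, row] in pixels, amid what is visible of it).
- ctrl.tip_of(camera, target): "point" ([column, row] in pixels: a listed point, or the origin of a listed thing).
The state is a dict: "time_s": time; "qpos": joint angles; "joint_vel": joint speeds; "tau": joint torques, N m; "ee_pos": TCP position; "eef_rot": TCP orientation; "force": force on the tool from outside, world axes, zero at the start; "moment": the same for the moment, N m; "grip_width": finger opening in m; "grip_force": force on a finger pad.
Only numpy, scipy, OpenCV 4.12 (cv2) and the standard library are available. Lean on these libraries where they do the work, as an engineer would, in place of code of your own. Each camera call takes 0.05 s, during which the arm holds its last target. There are 200 camera calls.

## Working session

There is one attempt and no reset: what is moved stays moved. The work goes in short steps, Python scripts to look and compute and a tool call to move; the robot and the scene stay as the last step left them, time stands still between calls to the robot, and variables do not carry over. Pictures are saved under pics/ and viewed, at most 10 in all, crops included, and the job is handed in when it is done.

Besides the shell and the picture viewer there is one more tool, called by a JSON object that holds its "api" and its "payload". move_arm: Moves the arm, as the interface text tells. Its arguments: {"type":"object","properties":{"targets":{"type":"array"},"grip_force":{"type":"number"}},"required":["targets"]}

```bash
mkdir -p pics; cat > h.py <<'E'
from station import ctrl
import numpy as np, cv2
from scipy.spatial.transform import Rotation as R
def pose():
    o=ctrl.get_obs(); T=np.eye(4); T[:3,:3]=R.from_euler('xyz',o['eef_rot']).as_matrix(); T[:3,3]=o['ee_pos']; return T
def T_cam(name):
    p=ctrl.camera_params(name)
    if 'T_tool_cam' in p: return pose()@np.array(p['T_tool_cam'])
    T=np.eye(4); T[:3,:3]=cv2.Rodrigues(np.array(p['rvec'],float))[0]; T[:3,3]=np.ravel(p['tvec']); return np.linalg.inv(T)
def rays(name,uv):
    p=ctrl.camera_params(name); k=np.array([p['k1'],0,0,0,0],float)
    q=cv2.undistortPoints(np.array(uv,float).reshape(-1,1,2),np.array(p['intrinsics'],float),k).reshape(-1,2)
    return np.c_[q,np.ones(len(q))]
def at_z(name,uv,z,T=None):
    T=T_cam(name) if T is None else T; d=rays(name,uv)@T[:3,:3].T; c=T[:3,3]
    return c+d*((z-c[2])/d[:,2])[:,None]
def at_d(name,uv,depth,T=None):
    T=T_cam(name) if T is None else T; uv=np.array(uv).reshape(-1,2)
    z=np.array([depth[int(round(v)),int(round(u))] for u,v in uv]); return (rays(name,uv)*z[:,None])@T[:3,:3].T+T[:3,3]
def save(n,im): cv2.imwrite('pics/'+n,im[...,::-1])
E
python3 - <<'E'
from h import *
np.set_printoptions(precision=4,suppress=True)
print(ctrl.get_obs())
im,d=ctrl.camera('top'); save('top1.png',im)
T=T_cam('top'); print(T)
for n,z in [('pocket',.023),('lug',.087),('retainer_grip',None),('release_mark',.023),('plunger_l',.039),('plunger_r',.039),('locating_block',.023),('jig',.015)]:
    r=ctrl.tip_of('top',n)[:2]
    for q in r: print(n,q['score'],q['point'],at_z('top',[q['point']],z or .06,T)[0], at_d('top',[q['point']],d,T)[0])
r=ctrl.cut_out('top','retainer')
for q in r[:2]: print('ret',q['score'],q['point'],q['region'].sum())
E
```

```text
{'time_s': 0.0, 'qpos': array([ 1.2184,  0.3005,  1.5216,  0.    ,  1.3207, -0.0666]), 'joint_vel': array([ 0.0008, -0.001 ,  0.0012,  0.0013,  0.0002, -0.0005]), 'tau': array([  0.0007, -53.1808, -35.274 ,   0.0709,   0.0245,  -0.0001]), 'ee_pos': array([0.155 , 0.5275, 0.2237]), 'eef_rot': array([-3.1405, -0.0001,  2.8558]), 'force': array([0.411 , 0.7184, 0.0838]), 'moment': array([-0.0011, -0.0078,  0.0143]), 'grip_force': 0.0, 'grip_width': 0.0942708840976371}
[[-0.0457 -0.9704  0.237   0.3804]
 [-0.9989  0.0453 -0.0073  0.0574]
 [-0.0037 -0.2371 -0.9715  0.7669]
 [ 0.      0.      0.      1.    ]]
pocket 0.66 [348.5, 173.0] [0.6164 0.0053 0.023 ] [0.6015 0.0086 0.07  ]
lug 0.81 [349.5, 164.3] [0.6122 0.007  0.087 ] [0.6071 0.0082 0.102 ]
lug 0.74 [323.2, 208.0] [0.5347 0.0574 0.087 ] [0.5488 0.0574 0.0246]
retainer_grip 0.75 [360.6, 207.7] [ 0.5382 -0.01    0.06  ] [ 0.5316 -0.0072  0.0896]
release_mark 0.74 [402.2, 282.3] [ 0.4035 -0.0804  0.023 ] [ 0.4038 -0.0818  0.0155]
locating_block 0.81 [347.0, 175.3] [0.6119 0.0085 0.023 ] [0.6012 0.0108 0.0573]
locating_block 0.23 [351.7, 190.3] [0.5814 0.0013 0.023 ] [0.5811 0.0013 0.0241]
jig 0.78 [350.4, 189.5] [0.5853 0.0031 0.015 ] [0.5817 0.004  0.0281]
ret 0.73 [356.7, 202.9] 461
```

View pics/top1.png

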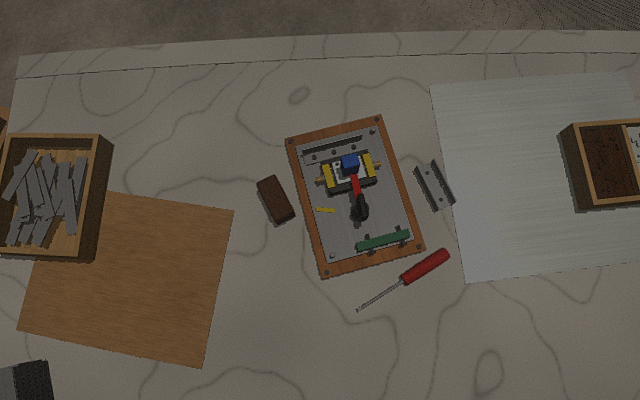

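The top view shows the board centred near (355,197), the blue lug at (350,163), the black knob at (358,205) and the yellow mark at (325,210). The network's "release_mark" at (402,282) is actually the screwdriver. The jig's yaw is about 0.24 rad. I'll move over it and look with the wrist camera.

{"api": "move_arm", "payload": {"targets": [[1, -10.0, -8.0, -0.6, 0, 0, 2.5], [1, -10.0, -8.0, -0.6, 0, 0, 2.5], [1, -10.0, -8.0, -0.6, 0, 0, 2.5], [1, -10.0, -8.0, -0.6, 0, 0, 2.5], [1, -10.0, -8.0, -0.6, 0, 0, 2.5], [1, -10.0, -8.0, -0.6, 0, 0, 2.5], [1, -10.0, -8.0, -0.6, 0, 0, 2.5], [1, -10.0, -8.0, -0.6, 0, 0, 2.5], [1, -10.0, -8.0, -0.6, 0, 0, 2.5], [1, -10.0, -8.0, -0.6, 0, 0, 2.5], [1, -10.0, -8.0, -0.6, 0, 0, 2.5], [1, -10.0, -8.0, -0.6, 0, 0, 2.5]]}}

```text
time_s: 1.7
ee_pos: [0.4994, 0.0345, 0.2527]
eef_rot: [3.141, -0.0, 1.049]
force: [1.1, 2.0, -0.0]
grip_width: 0.0942
grip_force: 0.0
```

```bash
python3 -c "
from h import *
print(ctrl.camera_params('wrist')); print(pose(), ctrl.get_obs()['eef_rot'])"
```

```text
{'intrinsics': array([[296.48891093,   0.        , 321.79319932],
       [  0.        , 296.48891093, 196.54746685],
       [  0.        ,   0.        ,   1.        ]]), 'k1': -0.017139435547127466, 'T_tool_cam': array([[-1.22688826e-04, -9.58516789e-01, -2.85036050e-01,
         8.34218024e-02],
       [ 9.99999192e-01, -4.78336556e-04,  1.17811376e-03,
        -1.49254058e-04],
       [-1.26558498e-03, -2.85035675e-01,  9.58516073e-01,
        -1.61302157e-01],
       [ 0.00000000e+00,  0.00000000e+00,  0.00000000e+00,
         1.00000000e+00]])}
[[ 4.98131008e-01  8.67101575e-01  5.97845093e-04  4.99367545e-01]
 [ 8.67101706e-01 -4.98131134e-01  7.23844831e-05  3.44763202e-02]
 [ 3.60569953e-04  4.82335544e-04 -9.99999819e-01  2.52662602e-01]
 [ 0.00000000e+00  0.00000000e+00  0.00000000e+00  1.00000000e+00]] [ 3.14111032e+00 -3.60569961e-04  1.04935430e+00]
```

{"api": "move_arm", "payload": {"targets": [[1, -0.5, 1.0, 1.0, 0, 0, 0.75], [1, -0.5, 1.0, 1.0, 0, 0, 0.75], [1, -0.5, 1.0, 1.0, 0, 0, 0.75], [1, -0.5, 1.0, 1.0, 0, 0, 0.75], [1, -0.5, 1.0, 1.0, 0, 0, 0.75], [1, -0.5, 1.0, 1.0, 0, 0, 0.75], [1, -0.5, 1.0, 1.0, 0, 0, 0.75]]}}

```text
time_s: 2.4
ee_pos: [0.5297, -0.0098, 0.2024]
eef_rot: [3.142, -0.0, 0.31]
force: [0.7, 0.2, -0.8]
grip_width: 0.0939
grip_force: 0.0
```

```bash
python3 - <<'E'
from h import *
np.set_printoptions(precision=4,suppress=True)
T=T_cam('wrist'); im,d=ctrl.camera('wrist'); save('w1.png',im); np.save('w1d.npy',d); np.save('w1T.npy',T); np.save('w1.npy',im)
print(ctrl.get_obs()['eef_rot'],pose()[:3,3])
for n,z in [('pocket',.023),('lug',.087),('retainer_grip',.06),('release_mark',.023),('plunger_l',.039),('plunger_r',.039),('locating_block',.023),('jig',.015)]:
    for q in ctrl.tip_of('wrist',n)[:2]: print(n,q['score'],q['point'],at_z('wrist',[q['point']],z,T)[0], at_d('wrist',[q['point']],d,T)[0])
hsv=cv2.cvtColor(im,cv2.COLOR_RGB2HSV)
P=at_d('wrist',[(u,v) for v in range(400) for u in range(640)],d,T).reshape(400,640,3); np.save('w1P.npy',P)
for nm,lo,hi in [('blue',(105,120,40),(130,255,255)),('yellow',(22,120,60),(35,255,255)),('red',(0,150,60),(8,255,255))]:
    m=cv2.inRange(hsv,lo,hi); n,l,s,c=cv2.connectedComponentsWithStats(m)
    for i in range(1,n):
        if s[i,4]>80:
            p=P[l==i]; p=p[p[:,2]>0.005]; r=cv2.minAreaRect((p[:,:2]*1000).astype(np.float32)); print(nm,s[i],c[i],np.median(p,0),p[:,2].min(),p[:,2].max(),r)
E
```

```text
[ 3.1415 -0.      0.3102] [ 0.5297 -0.0098  0.2024]
lug 0.63 [333.8, 101.3] [0.6185 0.0072 0.087 ] [0.6179 0.0078 0.104 ]
retainer_grip 0.55 [322.0, 190.7] [ 0.5296 -0.0103  0.06  ] [ 0.5378 -0.0076  0.0911]
retainer_grip 0.47 [330.3, 103.9] [0.616  0.0089 0.06  ] [0.615  0.0099 0.1052]
release_mark 0.63 [264.0, 145.2] [0.551  0.0661 0.023 ] [0.5511 0.0659 0.0238]
release_mark 0.29 [201.0, 106.7] [0.5707 0.1432 0.023 ] [0.5732 0.1351 0.0446]
plunger_l 0.47 [359.7, 108.6] [ 0.6215 -0.0224  0.039 ] [ 0.6213 -0.0221  0.0424]
plunger_l 0.46 [303.6, 102.2] [0.6096 0.0356 0.039 ] [0.6096 0.0346 0.0542]
plunger_r 0.47 [359.7, 108.6] [ 0.6215 -0.0224  0.039 ] [ 0.6213 -0.0221  0.0424]
plunger_r 0.46 [303.6, 102.2] [0.6096 0.0356 0.039 ] [0.6096 0.0346 0.0542]
locating_block 0.81 [329.1, 104.4] [0.616  0.0092 0.023 ] [0.6143 0.0107 0.1041]
jig 0.62 [327.6, 137.1] [ 0.5811 -0.0006  0.015 ] [0.5849 0.0016 0.0622]
blue [316  88  36  32 985] [333.401  103.5239] [0.6161 0.0076 0.1038] 0.10078460758646385 0.3636525617179377 ((615.97412109375, 7.322153091430664), (23.081262588500977, 29.149980545043
[... 401 characters left out ...]
231506347656, 58.522430419921875), 21.329936981201172)
yellow [267 146  21  15 113] [277.1681 153.6283] [0.5465 0.0491 0.0245] 0.022705737025505546 0.3636525617179377 ((571.4225463867188, 30.466384887695312), (24.34196662902832, 77.40487670898438), 50.973079681396484)
red [321 119  21  50 617] [331.0097 141.7504] [ 0.5819 -0.0031  0.0622] 0.044978425108670284 0.3636525617179377 ((584.0579223632812, -2.3133792877197266), (58.440025329589844, 19.500024795532227), 16.99400520324707)
red [346 263  60  26 931] [374.8077 275.9624] [ 0.4315 -0.114   0.0241] 0.013044934192950719 0.3636525617179377 ((499.16363525390625, -43.440765380859375), (239.06837463378906, 71.92227935791016), 44.92544937133789)
```

View pics/w1.png

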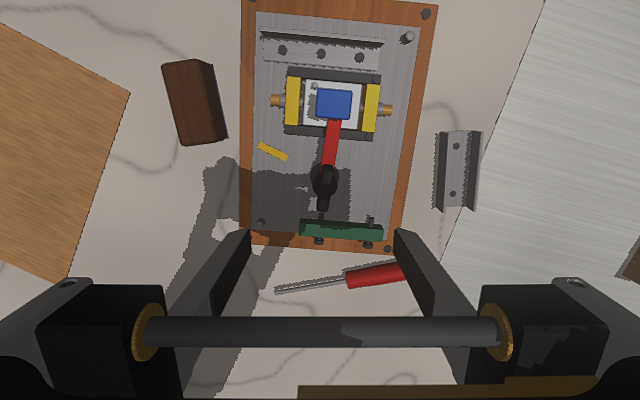

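The wrist view is clear. The lug is at (333,103), cheeks at (292,100) and (371,107), the red finger at (331,142), the black wing at (323,183) and the yellow mark at (272,151). I'll fit the finger, wing and mark angles next.

```bash
python3 - <<'E'
from h import *
np.set_printoptions(precision=4,suppress=True)
P=np.load('w1P.npy'); im=np.load('w1.npy'); hsv=cv2.cvtColor(im,cv2.COLOR_RGB2HSV); near=np.hypot(P[...,0]-.5384,P[...,1]+.0099)<.08
def pca(m,nm):
    p=P[m]; c=p.mean(0); r=cv2.minAreaRect((p[:,:2]*1000).astype(np.float32)); w,v=np.linalg.eigh(np.cov(p[:,:2].T)); print(nm,len(p),c,np.median(p[:,2]),np.arctan(v[1,1]/v[0,1]),r)
red=(hsv[...,0]<8)&(hsv[...,1]>150)&near
pca(red&(abs(P[...,2]-.0622)<.004),'finger')
pca((P[...,2]>.08)&(P[...,2]<.1)&(np.hypot(P[...,0]-.5384,P[...,1]+.0099)<.035),'wing')
y=cv2.inRange(hsv,(22,100,40),(35,255,255))>0
m=y&(abs(P[...,2]-.0235)<.003)&(abs(P[...,0]-.547)<.03)&(abs(P[...,1]-.05)<.03)
pca(m,'mark')
for a in (.5384,-.0099),(.5365,-.0085): print(np.arctan2(P[m].mean(0)[1]-a[1],P[m].mean(0)[0]-a[0]))
pca((P[...,2]>.1)&(P[...,2]<.108)&(abs(P[...,0]-.616)<.03),'lug')
E
```

```text
finger 614 [ 0.5813 -0.0031  0.0622] 0.06224057896322388 0.15287333733795772 ((577.7496337890625, -3.669292449951172), (52.66850280761719, 13.613170623779297), 9.16939640045166)
wing 552 [ 0.5395 -0.0095  0.0895] 0.08978479867847197 0.15822357506542722 ((538.181884765625, -9.920967102050781), (43.88584518432617, 12.060078620910645), 9.147865295410156)
mark 131 [0.547  0.0515 0.0245] 0.02450882688535122 1.3954395485816649 ((547.3197021484375, 53.99960708618164), (32.602291107177734, 7.497697830200195), 82.43880462646484)
1.4310102919025973
1.3969330573201855
lug 1051 [0.6162 0.0079 0.1037] 0.10371896454958901 -1.3544957195490375 ((616.1782836914062, 7.722402572631836), (24.09076499938965, 30.06842803955078), 12.753214836120605)
```

{"api": "move_arm", "payload": {"targets": [[0, 0.16, 0.05, 1.0, 0, 0, 0.153], [0, 0.16, 0.05, 1.6, 0, 0, 0.153], [0, 0.16, 0.05, 2.1, 0, 0, 0.153], [0, 0.16, 0.05, 2.36, 0, 0, 0.153], [0, 0.16, 0.05, 2.36, 0, 0, 0.153], [-1, 0.16, 0.05, 2.36, 0, 0, 0.153], [-1, 0.16, 0.05, 2.36, 0, 0, 0.153], [-1, 0.16, 0.05, 2.36, 0, 0, 0.153], [-1, 0.16, 0.05, 2.36, 0, 0, 0.153], [-1, 0.16, 0.05, 2.36, 0, 0, 0.153]], "grip_force": 20}}

```text
time_s: 3.85
ee_pos: [0.5382, -0.0099, 0.0847]
eef_rot: [3.141, -0.001, 0.153]
force: [0.3, -0.5, -0.4]
grip_width: 0.0176
grip_force: 0.0
```

{"api": "move_arm", "payload": {"targets": [[-1, 0, 0, 0, 0, 0, 0], [-1, 0, 0, 0, 0, 0, 0], [-1, 0, 0, 0, 0, 0, -0.13], [-1, 0, 0, 0, 0, 0, -0.26], [-1, 0, 0, 0, 0, 0, -0.4], [-1, 0, 0, 0, 0, 0, -0.54], [-1, 0, 0, 0, 0, 0, -0.68], [-1, 0, 0, 0, 0, 0, -0.82], [-1, 0, 0, 0, 0, 0, -0.96], [-1, 0, 0, 0, 0, 0, -1.1], [-1, 0, 0, 0, 0, 0, -1.2], [-1, 0, 0, 0, 0, 0, -1.265]]}}

```text
time_s: 5.05
ee_pos: [0.5379, -0.0097, 0.0845]
eef_rot: [-3.141, -0.0, 1.422]
force: [-3.3, -0.7, 4.7]
grip_width: 0.0117
grip_force: 20.0
```

{"api": "move_arm", "payload": {"targets": [[-1, 0, 0, 0, 0, 0, 0], [-1, 0, 0, 0, 0, 0, 0], [-0.1, 0, 0, 0, 0, 0, 0], [-0.1, 0, 0, 0, 0, 0, 0], [-0.1, 0, 0, 0, 0, 0, 0], [-0.1, 0, 0, -0.6, 0, 0, 0], [0, 0, 0, -1.4, 0, 0, 0], [0, 0, 0, -2.2, 0, 0, 0], [0.2, 0, 0, -2.4, 0, 0, 0.15], [0.2, 0, 0, -2.4, 0, 0, 0.3], [0.2, 0, 0, -2.4, 0, 0, 0.45]]}}

```text
time_s: 6.15
ee_pos: [0.5382, -0.0099, 0.2047]
eef_rot: [3.141, -0.0, 0.961]
force: [-0.6, -0.1, -1.2]
grip_width: 0.0567
grip_force: 0.0
```

```bash
python3 - <<'E'
from h import *
np.set_printoptions(precision=4,suppress=True)
T=T_cam('wrist'); im,d=ctrl.camera('wrist'); save('w2.png',im)
P=at_d('wrist',[(u,v) for v in range(400) for u in range(640)],d,T).reshape(400,640,3)
hsv=cv2.cvtColor(im,cv2.COLOR_RGB2HSV)
def pca(m,nm):
    p=P[m]; c=p.mean(0); r=cv2.minAreaRect((p[:,:2]*1000).astype(np.float32)); w,v=np.linalg.eigh(np.cov(p[:,:2].T)); print(nm,len(p),c,np.arctan(v[1,1]/v[0,1]),r)
red=(hsv[...,0]<8)&(hsv[...,1]>150)&(np.hypot(P[...,0]-.5384,P[...,1]+.0099)<.08)
pca(red&(abs(P[...,2]-.0622)<.004),'finger')
pca((P[...,2]>.08)&(P[...,2]<.1)&(np.hypot(P[...,0]-.5384,P[...,1]+.0099)<.035),'wing')
pca((P[...,2]>.1)&(P[...,2]<.108)&(abs(P[...,0]-.616)<.03),'lug')
y=cv2.inRange(hsv,(22,100,40),(35,255,255))>0
pca(y&(abs(P[...,2]-.0235)<.003)&(abs(P[...,0]-.547)<.03)&(abs(P[...,1]-.05)<.035),'mark')
pca(y&(P[...,2]>.046)&(P[...,2]<.055)&(P[...,1]>.02),'cheekL'); pca(y&(P[...,2]>.046)&(P[...,2]<.055)&(P[...,1]<0),'cheekR')
E
```

```text
finger 573 [0.5454 0.0334 0.0621] 1.4171233657481173 ((544.3045654296875, 29.0825252532959), (55.623226165771484, 13.319215774536133), 80.74642181396484)
wing 558 [ 0.5386 -0.0085  0.0892] 1.4189077953383438 ((537.8525390625, -9.45353889465332), (43.1253547668457, 12.121150970458984), 81.57007598876953)
lug 939 [0.6155 0.0083 0.1037] -1.3394891632384498 ((615.5939331054688, 7.902484893798828), (23.569564819335938, 29.784053802490234), 11.910666465759277)
mark 71 [0.5508 0.0663 0.0245] 1.5205454105773513 ((550.550048828125, 64.85318756103516), (16.03357696533203, 7.057778835296631), 80.57079315185547)
cheekL 586 [0.6078 0.0463 0.0498] 0.2235334808620542 ((607.8098754882812, 46.331748962402344), (46.867469787597656, 12.865765571594238), 13.152432441711426)
cheekR 531 [ 0.6247 -0.0317  0.0498] 0.2311109476494515 ((624.7970581054688, -32.45794677734375), (46.61040115356445, 15.075790405273438), 12.24695873260498)
```

View pics/w2.png

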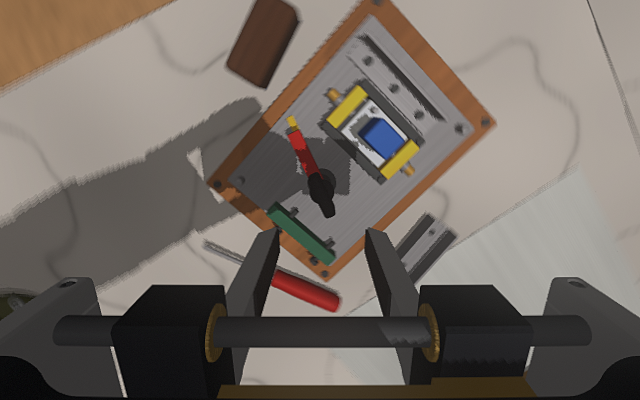

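The finger now lies at 1.418 rad in world yaw, which is 1.20 relative to the jig. The picture shows its tip (297,137) in line with the yellow mark at (293,121), so the block is released. Next I'll grip the lug.

{"api": "move_arm", "payload": {"targets": [[0.2, 1.17, 1.07, 0.2, 0, 0, 0.15], [0.2, 1.17, 1.07, 0.2, 0, 0, 0.3], [0.2, 1.17, 1.07, 0.4, 0, 0, 0.45], [0.2, 1.17, 1.07, 0.6, 0, 0, 0.6], [0.2, 1.17, 1.07, 0.8, 0, 0, 0.745], [0.2, 1.17, 1.07, 1.4, 0, 0, 0.745], [0.2, 1.17, 1.07, 1.9, 0, 0, 0.745], [0.2, 1.17, 1.07, 2.2, 0, 0, 0.745], [0.2, 1.17, 1.07, 2.34, 0, 0, 0.745], [0.2, 1.17, 1.07, 2.34, 0, 0, 0.745], [-1, 1.17, 1.07, 2.34, 0, 0, 0.745], [-1, 1.17, 1.07, 2.34, 0, 0, 0.745]], "grip_force": 60}}

```text
time_s: 7.4
ee_pos: [0.6159, 0.008, 0.0885]
eef_rot: [3.141, -0.002, 0.223]
force: [0.2, 0.3, 0.1]
grip_width: 0.044
grip_force: 0.0
```

{"api": "move_arm", "payload": {"targets": [[-1, 0, 0, 0, 0, 0, 0], [-1, 0, 0, 0, 0, 0, 0], [-1, 0, 0, 0, 0, 0, 0], [-1, 0, 0, 0, 0, 0, 0]]}}

```text
time_s: 7.8
ee_pos: [0.6156, 0.0079, 0.0879]
eef_rot: [3.141, -0.001, 0.223]
force: [-1.5, -0.4, 6.2]
grip_width: 0.0296
grip_force: 60.0
```

{"api": "move_arm", "payload": {"targets": [[-1, 0, 0.023, -0.011, 0.023, 0, 0], [-1, 0, 0.047, -0.022, 0.047, 0, 0], [-1, 0, 0.07, -0.034, 0.07, 0, 0], [-1, 0, 0.07, -0.034, 0.07, 0, 0]]}}

```text
time_s: 8.2
ee_pos: [0.6165, 0.0039, 0.0897]
eef_rot: [-3.07, -0.001, 0.222]
force: [-0.2, -0.7, 10.1]
grip_width: 0.0293
grip_force: 60.0
```

```bash
python3 -c "
from h import *
o=ctrl.get_obs(); print(o['eef_rot'],o['force'],o['moment'])
T=pose(); r=R.from_euler('xyz',[np.pi,0,.219]).as_matrix(); print(R.from_matrix(r.T@T[:3,:3]).as_rotvec(),T[:3,3])"
```

```text
[-3.06954392e+00 -1.09325610e-03  2.21607092e-01] [-0.21257278 -0.71151628 10.14960788] [0.04193551 0.36651243 0.13620702]
[ 0.07205011  0.00099886 -0.00264535] [0.61654174 0.00389991 0.08972662]
```

{"api": "move_arm", "payload": {"targets": [[-1, 0, -0.037, -0.013, -0.035, 0, 0], [-1, 0, -0.075, -0.026, -0.07, 0, 0], [-1, 0, -0.112, -0.039, -0.105, 0, 0], [-1, 0, -0.149, -0.052, -0.14, 0, 0], [-1, 0, -0.149, -0.052, -0.14, 0, 0]]}}

```text
time_s: 8.7
ee_pos: [0.6146, 0.0118, 0.0918]
eef_rot: [3.071, -0.0, 0.223]
force: [4.9, -3.3, -1.6]
grip_width: 0.0296
grip_force: 60.0
```

```bash
cat > chk.py <<'E'
from h import *
np.set_printoptions(precision=4,suppress=True)
o=ctrl.get_obs(); print(o['force'],o['moment'])
T=pose(); r=R.from_euler('xyz',[np.pi,0,.219]).as_matrix(); print(R.from_matrix(r.T@T[:3,:3]).as_rotvec(),T[:3,3])
T=T_cam('wrist'); im,d=ctrl.camera('wrist'); save('c%d.png'%(o['time_s']*100),im)
P=at_d('wrist',[(u,v) for v in range(400) for u in range(640)],d,T).reshape(400,640,3)
hsv=cv2.cvtColor(im,cv2.COLOR_RGB2HSV); y=cv2.inRange(hsv,(22,100,40),(35,255,255))>0
for s in (1,-1):
    m=y&(abs(P[...,2]-.049)<.012)&(s*(P[...,1]-.0075)>.025)&(abs(P[...,0]-.616)<.04); print('cheek',m.sum(),np.median(P[m],0) if m.any() else 0)
m=(hsv[...,0]<8)&(hsv[...,1]>150)&(abs(P[...,2]-.062)<.01)&(np.hypot(P[...,0]-.5384,P[...,1]+.0099)<.08); print('finger',m.sum(),np.median(P[m],0) if m.any() else 0)
E
python3 chk.py; ls pics
```

```text
[ 4.9325 -3.318  -1.6439] [-1.022  -0.8591 -0.0083]
[-0.0703  0.0002 -0.0042] [0.6146 0.0118 0.0918]
cheek 111 [0.6265 0.0506 0.0497]
cheek 6 [ 0.6454 -0.0234  0.0497]
finger 170 [0.547  0.0112 0.061 ]
c869.png
top1.png
w1.png
w2.png
```

{"api": "move_arm", "payload": {"targets": [[-1, 0, 0.04, -0.013, 0.035, 0, 0], [-1, 0, 0.079, -0.026, 0.07, 0, 0], [-1, 0, 0.118, -0.038, 0.105, 0, 0], [-1, 0, 0.158, -0.051, 0.14, 0, 0], [-1, 0, 0.118, -0.07, 0.105, 0, 0], [-1, 0, 0.079, -0.088, 0.07, 0, 0], [-1, 0, 0.04, -0.107, 0.035, 0, 0], [-1, 0, 0, -0.125, 0, 0, 0]]}}

```text
time_s: 9.55
ee_pos: [0.6141, 0.0118, 0.0974]
eef_rot: [3.072, 0.001, 0.222]
force: [2.4, -4.6, -7.0]
grip_width: 0.0297
grip_force: 60.0
```

```bash
python3 chk.py
```

```text
[ 2.3892 -4.6252 -6.9926] [-0.1417 -0.428  -0.0399]
[-0.0692 -0.0011 -0.0027] [0.6141 0.0118 0.0974]
cheek 125 [0.626  0.0507 0.0497]
cheek 26 [ 0.6458 -0.0256  0.0497]
finger 227 [0.5462 0.0117 0.0618]
```

{"api": "move_arm", "payload": {"targets": [[-1, 0, 0.044, -0.013, 0.035, 0, 0], [-1, 0, 0.088, -0.025, 0.07, 0, 0], [-1, 0, 0.131, -0.038, 0.105, 0, 0], [-1, 0, 0.175, -0.05, 0.14, 0, 0], [-1, 0, 0.131, -0.069, 0.105, 0, 0], [-1, 0, 0.088, -0.088, 0.07, 0, 0], [-1, 0, 0.044, -0.107, 0.035, 0, 0], [-1, 0, 0, -0.125, 0, 0, 0]]}}

```text
time_s: 10.4
ee_pos: [0.6141, 0.0112, 0.1041]
eef_rot: [3.07, 0.001, 0.222]
force: [2.5, -10.6, -2.6]
grip_width: 0.0297
grip_force: 60.0
```

```bash
python3 chk.py; ls pics
```

```text
[  2.4582 -10.5709  -2.6016] [-2.4088 -0.2543  0.0045]
[-0.0713 -0.0012 -0.0032] [0.6141 0.0112 0.1041]
cheek 121 [0.6262 0.0501 0.0498]
cheek 35 [ 0.6449 -0.0301  0.0496]
finger 225 [0.5458 0.0121 0.0619]
c1040.png
c869.png
c955.png
top1.png
w1.png
w2.png
```

View pics/c1040.png

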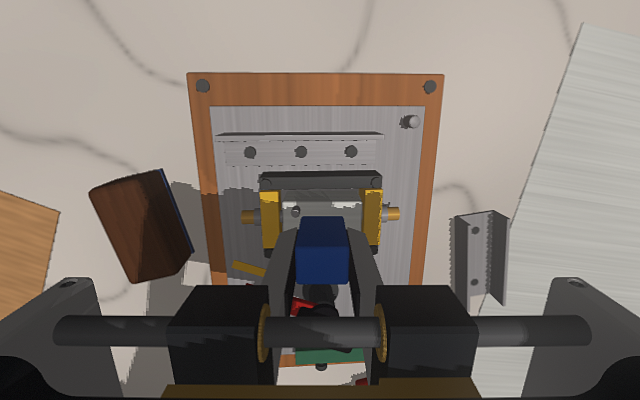

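The view shows the block tilted with its right end up, the cheeks at (270,220) and (372,220), and the plate flat on its board. I'll keep rocking.

{"api": "move_arm", "payload": {"targets": [[-1, 0, 0.044, -0.013, 0.035, 0, 0], [-1, 0, 0.088, -0.025, 0.07, 0, 0], [-1, 0, 0.132, -0.038, 0.105, 0, 0], [-1, 0, 0.174, -0.05, 0.14, 0, 0], [-1, 0, 0.134, -0.068, 0.105, 0, 0], [-1, 0, 0.096, -0.086, 0.07, 0, 0], [-1, 0, 0.058, -0.105, 0.035, 0, 0], [-1, 0, 0.02, -0.123, 0, 0, 0]]}}

```text
time_s: 11.25
ee_pos: [0.6138, 0.0121, 0.1099]
eef_rot: [3.073, 0.002, 0.222]
force: [-0.4, 0.2, -1.9]
grip_width: 0.0298
grip_force: 60.0
```

```bash
python3 chk.py
```

```text
[-0.3557  0.1805 -1.918 ] [ 0.0579  0.1439 -0.0004]
[-0.0683 -0.0018 -0.0033] [0.6138 0.0121 0.1099]
cheek 139 [0.6255 0.0508 0.0498]
cheek 91 [ 0.6415 -0.0328  0.0497]
finger 277 [0.5464 0.0137 0.0617]
```

{"api": "move_arm", "payload": {"targets": [[-1, 0, 0.005, -0.08, 0, 0, 0], [-1, 0, 0.011, -0.16, 0, 0, 0], [-1, 0.005, 0.05, -0.26, 0.023, 0, 0], [-1, 0.01, 0.09, -0.36, 0.046, 0, 0], [-1, 0.016, 0.122, -0.44, 0.068, 0.002, 0.003], [-1, 0.016, 0.122, -0.476, 0.068, 0.002, 0.003], [-1, 0.016, 0.122, -0.476, 0.068, 0.002, 0.003], [-1, 0.016, 0.122, -0.476, 0.068, 0.002, 0.003], [-1, 0.016, 0.122, -0.476, 0.068, 0.002, 0.003], [-1, 0.016, 0.122, -0.476, 0.068, 0.002, 0.003]]}}

```text
time_s: 12.3
ee_pos: [0.6161, 0.008, 0.1348]
eef_rot: [3.14, -0.002, 0.22]
force: [0.3, 0.5, -4.4]
grip_width: 0.0299
grip_force: 60.0
```

```bash
python3 chk.py; python3 - <<'E'
from h import *
np.set_printoptions(precision=4,suppress=True)
for k in ('scene','top'):
    im,d=ctrl.camera(k); T=T_cam(k)
    P=at_d(k,[(u,v) for v in range(400) for u in range(640)],d,T).reshape(400,640,3)
    hsv=cv2.cvtColor(im,cv2.COLOR_RGB2HSV)
    m=(np.hypot(P[...,0]-.616,P[...,1]-.008)<.05)&(P[...,2]>.03)&(d>0); v,u=np.nonzero(m); print(k,len(u))
    if len(u):
        cv,cu=int(v.mean()),int(u.mean()); c=im[max(0,cv-70):cv+70,max(0,cu-95):cu+95]; save('f_%s.png'%k,cv2.resize(c,None,fx=4,fy=4,interpolation=cv2.INTER_CUBIC))
        b=(abs(P[...,0]-.616)<.035)&(abs(P[...,1]-.008)<.026)&(hsv[...,1]<60)&m
        print(np.percentile(P[b][:,2],[1,3,10,50,90,99]) if b.any() else 0)
E
```

```text
[ 0.3077  0.4621 -4.3503] [-0.04    0.1688  0.0489]
[-0.002   0.0018 -0.0012] [0.6161 0.008  0.1348]
cheek 90 [0.6268 0.0508 0.0497]
cheek 62 [ 0.6446 -0.0266  0.0495]
finger 258 [0.5466 0.0489 0.0621]
scene 6865
[0.0366 0.0435 0.0845 0.2565 0.3534 0.4142]
top 5184
[0.4005 0.4009 0.4035 0.4092 0.4105 0.4167]
```

View pics/f_scene.png

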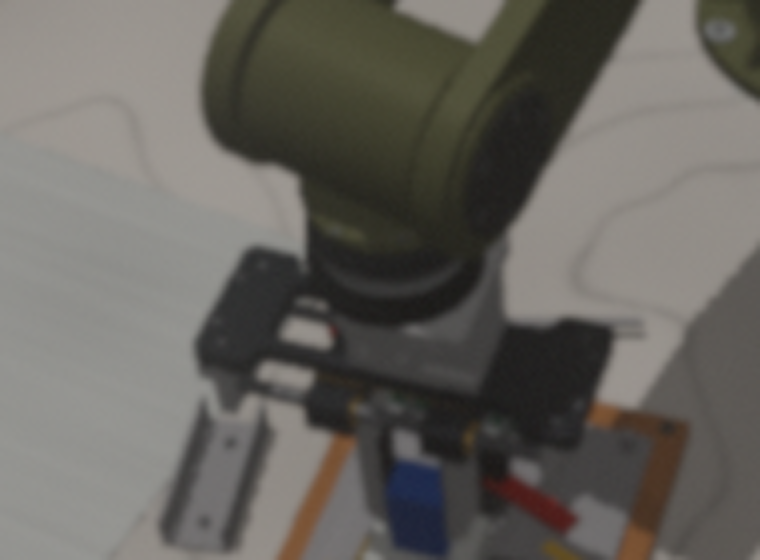

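The scene crop shows the blue lug still in the gripper at (418,500) and the finger clear of it. I'll check for slip and tilt using the lug top and foot top heights.

```bash
python3 - <<'E'
from h import *
np.set_printoptions(precision=4,suppress=True)
for k in ('wrist','scene'):
    T=T_cam(k); im,d=ctrl.camera(k); save('g_%s.png'%k,im if k=='wrist' else cv2.resize(im[230:380,200:400],None,fx=4,fy=4,interpolation=cv2.INTER_CUBIC))
    P=at_d(k,[(u,v) for v in range(400) for u in range(640)],d,T).reshape(400,640,3)
    hsv=cv2.cvtColor(im,cv2.COLOR_RGB2HSV); c,s=np.cos(.219),np.sin(.219)
    q=P-[.6161,.008,0]; X=c*q[...,0]+s*q[...,1]; Y=-s*q[...,0]+c*q[...,1]; Z=P[...,2]
    b=cv2.inRange(hsv,(105,100,30),(130,255,255))>0
    m=b&(abs(X)<.03)&(abs(Y)<.03)&(Z>.09); print(k,'blue',m.sum(),np.percentile(Z[m],[1,10,50,90,99]) if m.any() else 0)
    f=(~b)&(abs(X)<.028)&(abs(Y)<.034)&(Z>.06)&(Z<.118)&(hsv[...,1]<70)
    if f.sum()>20:
        print('foot',f.sum(),'x',np.percentile(X[f],[1,50,99]),'y',np.percentile(Y[f],[1,50,99]),'z',np.percentile(Z[f],[1,10,50,90,99]))
        t=f&(abs(Z-.1)<.012)&((k=='wrist'))&((abs(X)>.013)|(abs(Y)>.017))
        if t.sum()>20:
            A=np.c_[X[t],Y[t],np.ones(t.sum())]; print('plane',t.sum(),np.linalg.lstsq(A,Z[t],rcond=None)[0])
print(ctrl.get_obs()['force'],ctrl.get_obs()['time_s'])
E
```

```text
wrist blue 3435 [0.1039 0.1177 0.1499 0.1511 0.1519]
foot 2378 x [0.0019 0.0187 0.0226] y [-0.0272  0.0003  0.027 ] z [0.0743 0.0828 0.1003 0.1015 0.111 ]
plane 1848 [-0.2208  0.0224  0.1033]
scene blue 240 [0.1098 0.1168 0.1458 0.1504 0.1519]
foot 479 x [-0.0175  0.0187  0.0246] y [-0.0253  0.0103  0.0293] z [0.0711 0.0774 0.0976 0.1012 0.1104]
[ 0.4998 -0.2249 -3.1699] 12.55
```

View pics/g_wrist.png

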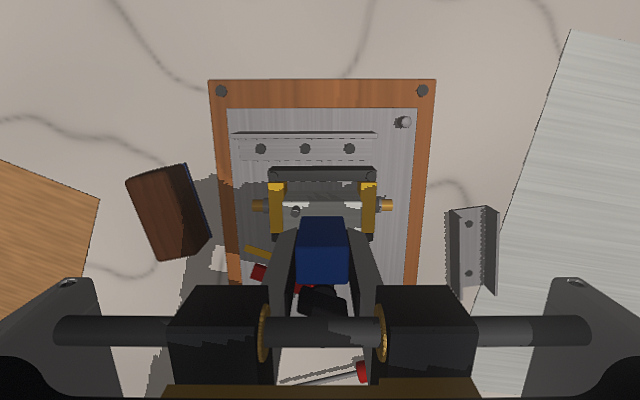

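View pics/g_scene.png

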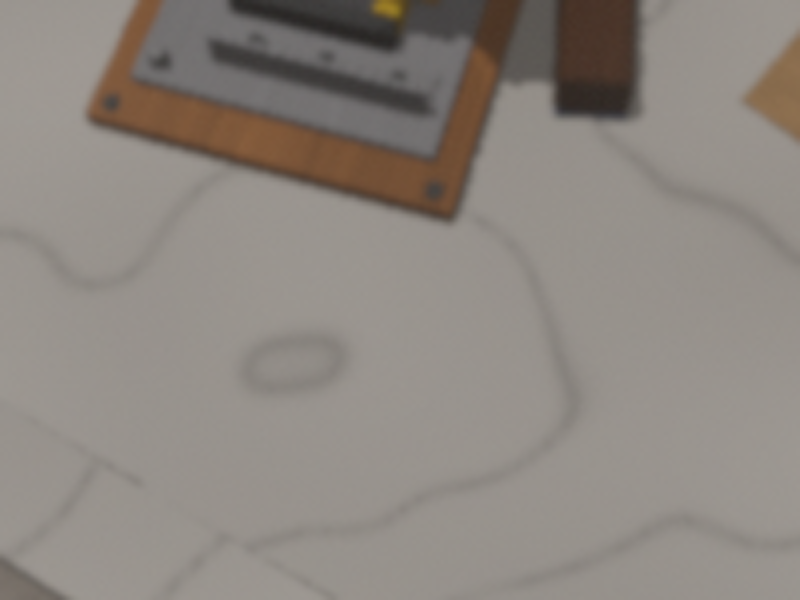

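The lug top is at 0.150 m and the foot top at 0.100 m, so the underside is about 21 mm above the cheeks. There is no slip, the wrist feels only the block's weight, and the plate and loose items haven't moved. Handing in.

```bash
python3 -c "
from station import ctrl
print(ctrl.hand_in())"
```

```text
the job is handed in; nothing more can be done
None
```

I turned the knob to the release mark, rocked the block free with the plate staying down, and handed in at about 12.6 s with the block held upright and still over its pocket, its underside about 21 mm above the cheek tops.

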